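# Point out the broken gear and its replacement

## Robot

A 6-joint arm with a two-finger parallel gripper is mounted at the origin on the work surface. World frame = base frame: x ahead of the robot, y to its left, z up, the work surface at z = 0. Lengths are in m, angles in rad, forces in N, time in s.
With the tool pointing down it reaches from about 0.225 to 0.875 m from the base axis. Payload 3.4 kg.
Tool frame: the origin (TCP) lies at the very end of the fingers, on their centre line; the grasp point (between the pads) lies 19 mm behind it (env.hold_point_z is the distance from the TCP to the grasp point, in m); z points along the fingers, x is the direction in which the jaws open and shut, and the axes are right-handed (so a half turn about z gives the same grasp; the last joint's range is limited). The gripper opens to 85 mm and grips with 20 to 120 N. Pads are 22 mm wide; open, the fingers measure 114 mm over their backs; the gripper's body (76 mm by 85 mm) begins 54 mm behind the grasp point. The pads swing forward as they close: fully open they stand 13 mm farther back than shut.
Start: joints at [-1.37, 0.276, 1.505, -0, 1.361, -0.121], TCP at [0.182, -0.546, 0.231] pointing down, gripper open.
Joint ranges: [-2.89, 2.89], [-0.75, 2.08], [0.22, 2.7], [-1.18, 4.32], [0.11, 2.71], [-2.7, 2.7]. Speed limits (rad/s): [2.57, 2.57, 3.14, 3.14, 3.14, 3.14].

## Interface

Orientations are given as a rotation vector (axis times angle).
In Python, from bench import env gives the robot as it stands.
- The arm moves only by the tool servo_tool, never from a script. Its argument "steps" is a list of rows, each a list of 3 entries, a list of its own where there are three numbers: the turn, a rotation vector about the tool's x, y, z in degrees, then the shift along the tool's x, y, z in cm, then the closure, from 0 (fully open) to 1 (shut). A call has 1 to 20 rows; each row is the pose to reach, as a shift and turn from the pose commanded when the call began, along the tool's axes at that moment; what a row does not reach only later rows make up. A row lasts 1/10 s, in which the tool goes at most 50 mm and 8.59 degrees, less where a joint would pass 70% of its speed; a pose out of reach is approached as far as the arm can. A call with a gripper value outside its range is refused whole. The fingers move at their own pace and stop on an object; the grip force is fixed at half the most. Time passes only in rows, so rows that repeat a pose let the fingers close. It gives the time, the measured TCP pose, the force and the opening at its end, in the units of the state.
- env.read_state(): the state, without advancing time (a new reading comes with each control period).
- env.camera(name): name is "side" or "top" or "wrist"; returns a dict with "img" (420x560x3 uint8, red, green, blue), "z_map" (420x560 float32, m along the optical axis (not along the pixel's ray), 0 where there is no reading), "camera_matrix" (3x3 intrinsics, pixels), "eye" and "orientation" of the camera in the world. Camera axes: x right, y down, z forward; pixel columns grow to the right and rows downward; lengths in m; the calibration is good to about 2 mm. A picture is of the moment at which its call begins.
- env.finish_job(): hands the job in, once; it reports no verdict.
The state is a dict: "time_s": time; "q": joint angles; "joint_velocities": joint speeds; "joint_torque": joint torques, N m; "eef_pos": TCP position; "eef_rot": TCP orientation; "wrist_force": force on the tool from outside, world axes, zero at the start; "torque": the same for the moment, N m; "grip_width": opening from 0.0 (shut) to 1.0 (fully open).
Only numpy, scipy, OpenCV 4.12 (cv2) and the standard library are available. Lean on these libraries where they do the work, as an engineer would, in place of code of your own. Each camera call takes 0.05 s, during which the arm holds its last target.

## Task

One idler in the open gearbox has a piece broken out of its toothed rim. Show a colleague what to change: with the fingertips about 2 cm above it, point straight down at the middle of that gap and keep still for two seconds, then point in the same way at the middle of the one spare gear on the cutting mat that is the same part, keep still for two seconds and finish there, still pointing at it. Touch nothing at all, and do not point at or pass low over the middle of any other gear.

Things in the scene. Friction and masses are not known exactly. Their poses are not given: they have to be found in the camera images.
- gearbox: open drive gearbox, fixed: dark cast housing 98 x 224 mm, walls 34 mm high, a steel motor lying at one end. Origin on the bench under it, y along it away from the motor, z up. Three ivory nylon gears in a row at x = 0, y = -36, 27 and 96.5 mm: two 64 mm idlers (which one is broken varies), then the 80 mm output gear. Highest point: output shaft, 47 mm above the bench
- idler_broken: the gear that has failed: a plain single idler, 64 mm over the teeth, 16 mm wide, with about a fifth of its rim and teeth broken out. It is fixed. Origin on its axis at its underside, 13 mm above the bench; its top face is 29 mm above the bench; the steel shaft end stands 36 mm above the bench. x points at the middle of the gap, z up
- gap (a point): the middle of the gap in that gear: 25.5 mm from its axis, at the height of its top face (29 mm above the bench). The gap is a bite about 36 mm along the rim and 15 mm deep. z up
- idler_whole: the other idler in the gearbox, same size, all teeth sound. Fixed. Origin on its axis at its underside, 13 mm above the bench, top face 29 mm above the bench
- output_gear: the 80 mm output gear in the gearbox, 16 mm wide, sound, with a steel shaft that stands 47 mm above the bench. Fixed. Origin on its axis at its underside, 13 mm above the bench
- mat: the dark green cutting mat, 220 by 270 mm, 3 mm thick, fixed, with four loose spare gears in two rows of two and a 45 mm bolt standing upright among them. Origin at its centre on the bench, y along its length, z up
- spare_plain: spare gear: plain single wheel, 64 mm over the teeth, 16 mm wide, the same part as the broken idler. It lies flat; origin on its axis at its underside (on the mat, 3 mm above the bench), z up
- spare_mid (a point): the middle of that plain 64 mm spare, on its axis at the height of the rim's top face (19 mm above the bench; the hub rises 2 mm more). z up
- spare_double: spare gear: double wheel, 64 mm over the teeth and 16 mm wide with a 32 mm pinion on top, 32 mm high in all. Lies flat on the mat, origin on its axis at its underside
- spare_small: spare gear: plain single wheel, 44 mm over the teeth, 16 mm wide. Lies flat on the mat, origin on its axis at its underside
- spare_large: spare gear: plain single wheel, 80 mm over the teeth, 16 mm wide. Lies flat on the mat, origin on its axis at its underside
Not all that is in view belongs to the job. What is shaped like the spare_plain but black is not meant.

How it is judged:
By the outcome, as a careful person would: the job done as asked, in the order asked, and still so for the second after the job is handed in, with the robot touching nothing.
It also fails if it takes over 45 s, if anything falls off the work surface, if the arm or the gripper's body presses on something with over 40 N, if the wrist force passes 120 N, or if a joint passes its speed limit or range.

## Working session

There is one attempt and no reset: what is moved stays moved. The work goes in short steps, Python scripts to look and compute and a tool call to move; the robot and the scene stay as the last step left them, time stands still between calls to the robot, and variables do not carry over. Pictures are saved under pics/ and viewed, and the job is handed in when it is done.

Besides the shell and the picture viewer there is one more tool, called after ">>>" as name(argument=value, ...) on one line, values as JSON. servo_tool: Moves the arm, as the interface text tells. Its arguments: {"type":"object","properties":{"steps":{"type":"array"}},"required":["steps"]}

```bash
mkdir -p pics
python3 - <<'E'
from bench import env
import cv2,numpy as np
for n in("top","side","wrist"):
    c=env.camera(n); cv2.imwrite(f"pics/{n}0.png",c["img"][:,:,::-1]); np.savez(f"{n}0.npz",**c)
    print(n,c["camera_matrix"].tolist(),c["eye"],c["orientation"])
s=env.read_state();print(s)
E
```

```text
top [[433.646766246744, 0.0, 276.1092757114804], [0.0, 433.646766246744, 211.61372280177673], [0.0, 0.0, 1.0]] [0.39619724 0.0306544  0.8349687 ] [-2.18905702  2.14071111 -0.18158708]
side [[436.2203242278913, 0.0, 273.6226105450154], [0.0, 436.2203242278913, 204.61129738416386], [0.0, 0.0, 1.0]] [0.25155341 0.6743162  0.55542452] [-0.39766201  2.61398323 -1.3646802 ]
wrist [[324.2685748501834, 0.0, 277.461767342196], [0.0, 324.2685748501834, 209.21373875581492], [0.0, 0.0, 1.0]] [ 0.24656915 -0.52380143  0.3728359 ] [ 2.36160077 -1.70133963 -0.23925809]
{'time_s': 0.15, 'q': array([-1.37002025e+00,  2.76471175e-01,  1.50580489e+00,  8.94759873e-07,
        1.36070725e+00, -1.21008540e-01]), 'joint_velocities': array([ 0.00042108, -0.00097734, -0.00374395, -0.00031822,  0.00110368,
       -0.00143056]), 'joint_torque': array([ 2.43566777e-03, -4.17145336e+01, -2.46033347e+01, -1.44854089e-04,
        7.62632437e-03, -9.51091920e-06]), 'eef_pos': array([ 0.18176455, -0.54511872,  0.23064112]), 'eef_rot': array([-2.54785745e+00,  1.83632617e+00,  1.60358691e-03]), 'wrist_force': array([ 0.04679668,  0.65462497, -0.00728143]), 'torque': array([-0.0006113 , -0.08170429,  0.00797232]), 'grip_width': 1.0016351767935843}
```

View pics/top0.png

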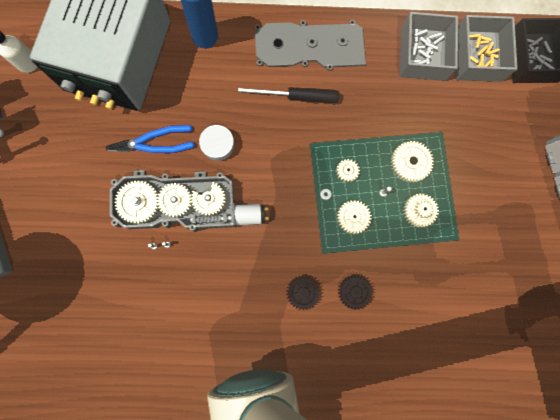

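View pics/side0.png

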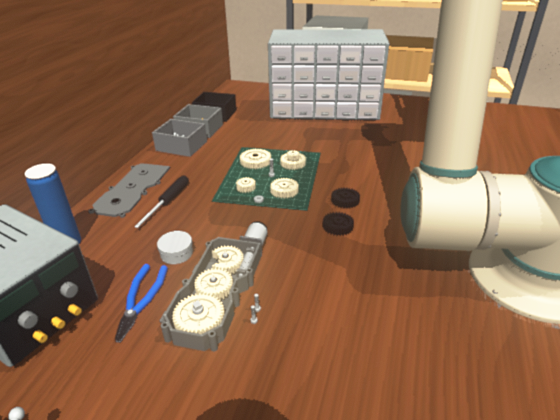

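Run:
```python
import cv2,numpy as np
im=cv2.imread("pics/top0.png")
a=cv2.resize(im[165:235,105:275],None,fx=4.5,fy=4.5,interpolation=cv2.INTER_CUBIC)
b=cv2.resize(im[130:255,305:465],None,fx=4.5,fy=4.5,interpolation=cv2.INTER_CUBIC)
cv2.imwrite("pics/za.png",a);cv2.imwrite("pics/zb.png",b)
```

```text
(no output)
```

View pics/za.png

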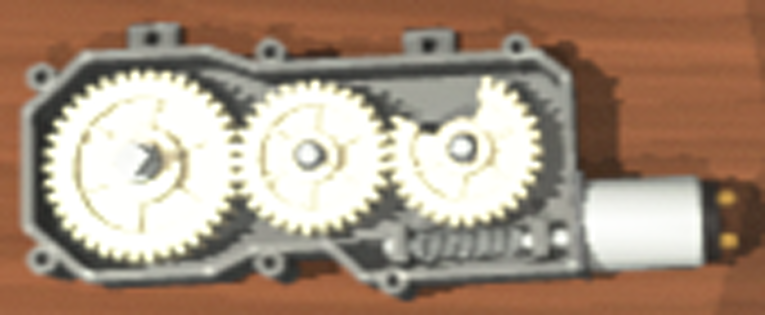

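View pics/zb.png

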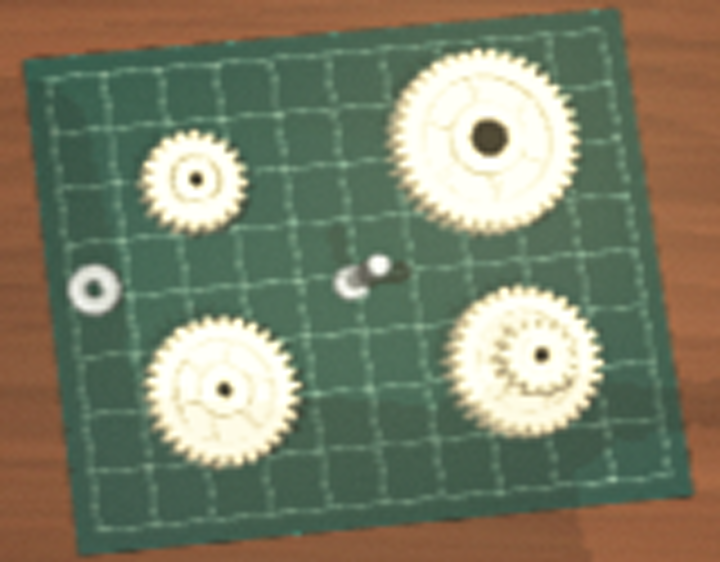

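```bash
cat > h.py <<'E'
import numpy as np,cv2
from scipy.spatial.transform import Rotation as R
def cloud(c):
    z=c["z_map"].astype(float);K=c["camera_matrix"];v,u=np.mgrid[:z.shape[0],:z.shape[1]]
    p=np.stack([(u-K[0,2])/K[0,0]*z,(v-K[1,2])/K[1,1]*z,z],-1)
    return p@R.from_rotvec(c["orientation"]).as_matrix().T+c["eye"]
def onplane(c,u,v,h):
    K=c["camera_matrix"];d=R.from_rotvec(c["orientation"]).as_matrix()@np.array([(u-K[0,2])/K[0,0],(v-K[1,2])/K[1,1],1])
    return c["eye"]+d*(h-c["eye"][2])/d[2]
E
python3 - <<'E'
from h import *
for n in("top","side"):
    c=dict(np.load(f"{n}0.npz"));P=cloud(c)
    hsv=cv2.cvtColor(c["img"],cv2.COLOR_RGB2HSV)
    m=((hsv[...,2]>185)&(hsv[...,1]<90)).astype(np.uint8)
    k,l,st,ce=cv2.connectedComponentsWithStats(m)
    for i in range(1,k):
        if st[i,4]<120: continue
        p=P[l==i]
        if not(0.3<p[:,0].mean()<.8 and p[:,2].mean()<.06):continue
        print(n,ce[i].round(1),st[i].tolist(),"med",np.median(p,0).round(4),"min",np.percentile(p,2,axis=0).round(4),"max",np.percentile(p,98,axis=0).round(4))
    # mark bench height
    print("bench", np.nanmedian(P[240:260,100:140,2]))
c=dict(np.load("top0.npz"))
for nm,u,v,h in[("out",105+143/4.5,165+160/4.5,.047),("whole",105+311/4.5,165+155/4.5,.036),("brk",105+463/4.5,165+150/4.5,.036),("plain",305+225/4.5,130+389/4.5,.021),("dbl",305+541/4.5,130+355/4.5,.035),("small",305+196/4.5,130+179/4.5,.021),("large",305+488/4.5,130+137/4.5,.021),("gapA",105+405/4.5,165+122/4.5,.029),("gapB",105+482/4.5,165+90/4.5,.029),("bolt",305+379/4.5,130+265/4.5,.048)]:
    print(nm,onplane(c,u-.4,v-.4,h).round(4))
E
```

```text
top [262.7  90.9] [238, 88, 51, 7, 139] med [0.7495 0.0372 0.0153] min [ 0.7462 -0.0106  0.0086] max [0.7557 0.0855 0.0183]
top [215.6 140.9] [199, 125, 34, 33, 888] med [0.6401 0.1246 0.0308] min [6.104e-01 9.530e-02 4.000e-04] max [0.6696 0.1551 0.0339]
top [412.2 160.9] [392, 141, 42, 41, 1213] med [ 0.615  -0.2572  0.0176] min [ 0.58   -0.2939  0.0062] max [ 0.6515 -0.223   0.0227]
top [347.7 169.9] [337, 159, 23, 22, 359] med [ 0.5933 -0.1309  0.0185] min [ 0.5752 -0.1505  0.0042] max [ 0.6145 -0.1119  0.023 ]
top [164.7 200.6] [115, 181, 110, 42, 2889] med [0.5232 0.2189 0.0275] min [0.4871 0.1114 0.0052] max [0.5555 0.3007 0.0382]
top [421.  209.7] [405, 194, 34, 33, 819] med [ 0.5182 -0.2698  0.0189] min [ 0.4901 -0.3009  0.0075] max [ 0.5476 -0.245   0.0364]
top [353.9 216.4] [338, 201, 34, 32, 808] med [ 0.5032 -0.1422  0.0175] min [ 0.4752 -0.171   0.0046] max [ 0.5309 -0.1154  0.0224]
top [247.6 214.3] [235, 206, 26, 18, 438] med [0.4995 0.06   0.0382] min [0.4844 0.0368 0.0289] max [0.5155 0.0827 0.0422]
bench -0.00020553577706150516
side [282.  107.3] [273, 101, 19, 16,
[... 1022 characters left out ...]
229]
side [255.9 230.6] [246, 223, 20, 15, 224] med [0.4996 0.0593 0.0394] min [0.4873 0.0385 0.0303] max [0.5156 0.0832 0.0427]
side [173.9 241.6] [157, 231, 35, 23, 599] med [0.6415 0.1274 0.0317] min [0.6128 0.0958 0.0294] max [0.6714 0.1561 0.0336]
side [209.9 292.1] [172, 245, 81, 89, 3209] med [0.5211 0.2267 0.0285] min [0.4859 0.1131 0.0154] max [0.5585 0.3032 0.0417]
bench 0.000801516481606368
out [0.5195 0.2623 0.047 ]
whole [0.525  0.1972 0.036 ]
brk [0.5287 0.135  0.036 ]
plain [ 0.5034 -0.1432  0.021 ]
dbl [ 0.5191 -0.2736  0.035 ]
small [ 0.594  -0.1311  0.021 ]
large [ 0.6161 -0.2583  0.021 ]
gapA [0.5411 0.1605 0.029 ]
gapB [0.5555 0.129  0.029 ]
bolt [ 0.5531 -0.2018  0.048 ]
```

>>> servo_tool(steps=[[[0, 0, 0], [-0.6, -0.6, 0], 1], [[0, 0, 0], [-2, -1.9, 0], 1], [[0, 0, 0], [-4.2, -4, 0], 1], [[0, 0, 0], [-7.2, -6.9, 0], 1], [[0, 0, 0], [-10.5, -10, 0], 1], [[0, 0, 0], [-13.8, -13.2, 0], 1], [[0, 0, 0], [-17.1, -16.3, 0], 1], [[0, 0, 0], [-20.4, -19.5, 0], 1], [[0, 0, 0], [-23.7, -22.6, 0], 1], [[0, 0, 0], [-27, -25.8, 0], 1], [[0, 0, 0], [-30.3, -28.9, 0], 1], [[0, 0, 0], [-33.6, -32, 0], 1], [[0, 0, 0], [-36.9, -35.2, 0], 1], [[0, 0, 0], [-40.2, -38.3, 0], 1], [[0, 0, 0], [-43.5, -41.5, 0], 1], [[0, 0, 0], [-46.8, -44.6, 0], 1], [[0, 0, 0], [-49.8, -47.5, 0], 1], [[0, 0, 0], [-52, -49.6, 0], 1], [[0, 0, 0], [-53.4, -50.9, 0], 1], [[0, 0, 0], [-54, -51.5, 0], 1]])

```text
time_s: 2.15
eef_pos: [0.4987, 0.1321, 0.2311]
eef_rot: [-2.551, 1.833, 0.001]
wrist_force: [0.3, 0.1, 0.6]
grip_width: 0.0
```

Run:
```python
from bench import env
import cv2,numpy as np
for n in("wrist",):
    c=env.camera(n); cv2.imwrite(f"pics/{n}1.png",c["img"][:,:,::-1]); np.savez(f"{n}1.npz",**c)
    print(c["eye"])
s=env.read_state();print(s["eef_pos"],s["eef_rot"],s["q"],s["grip_width"],s["time_s"])
```

```text
[0.56348135 0.15367109 0.37342011]
[0.49921404 0.13212356 0.2311559 ] [-2.55024166e+00  1.83312336e+00  1.15572025e-03] [1.23115474e-01 1.87514303e-01 1.62592035e+00 1.18045976e-03
 1.32810091e+00 1.36930140e+00] 0.0018821927776402907 2.2
```

View pics/wrist1.png

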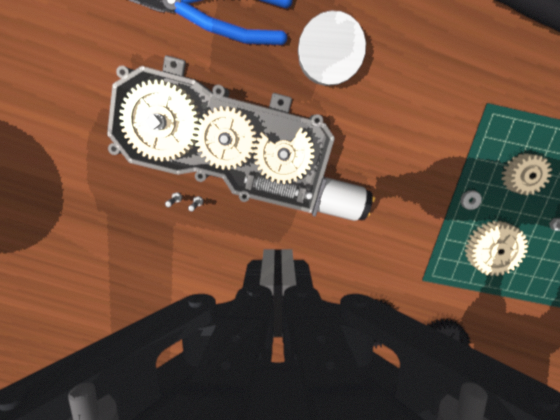

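```bash
cat >> h.py <<'E'
def ortho(c,cx,cy,h,half=.06,px=600):
    # image: right = -y, up = +x
    K=c["camera_matrix"];Rm=R.from_rotvec(c["orientation"]).as_matrix()
    i=np.arange(px);X=cx+half-(i+.5)*2*half/px;Y=cy+half-(i+.5)*2*half/px
    XX,YY=np.meshgrid(X,Y,indexing="ij")
    p=(np.stack([XX,YY,np.full_like(XX,h)],-1)-c["eye"])@Rm
    return cv2.remap(c["img"],(p[...,0]/p[...,2]*K[0,0]+K[0,2]).astype(np.float32),(p[...,1]/p[...,2]*K[1,1]+K[1,2]).astype(np.float32),cv2.INTER_CUBIC)[:,:,::-1].copy()
E
python3 - <<'E'
from h import *
o=[]
for n in("top0","wrist1","side0"):
    c=dict(np.load(n+".npz"))
    a=ortho(c,.530,.137,.029,.04,400)
    cv2.circle(a,(200,200),160,(0,0,255),1);cv2.circle(a,(200,200),3,(0,0,255),-1)
    o.append(a)
cv2.imwrite("pics/o1.png",cv2.resize(np.hstack(o[:2]),None,fx=1,fy=1)); cv2.imwrite("pics/o2.png",o[2])
E
```

```text
(no output)
```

View pics/o1.png

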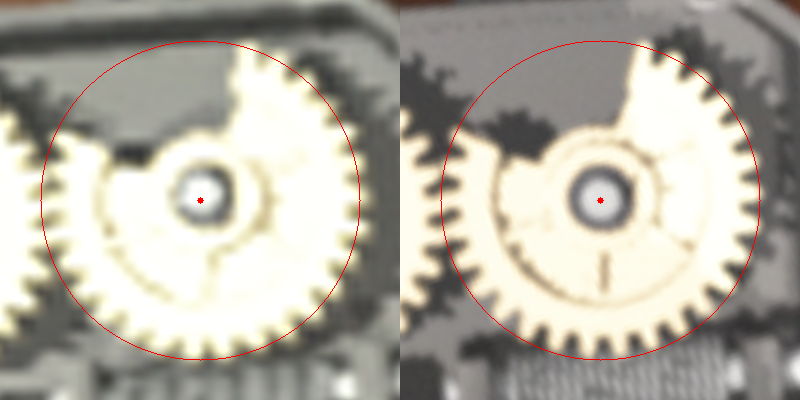

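View pics/o2.png

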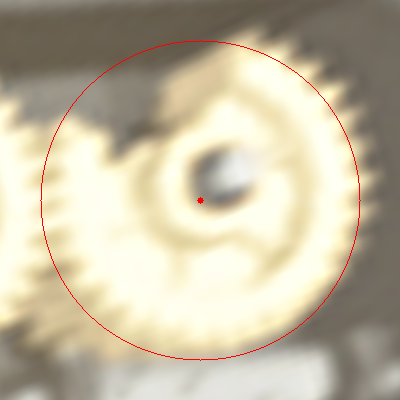

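>>> servo_tool(steps=[[[0, 0, 0], [0.1, -1, 0], 1], [[0, 0, 0], [0.2, -2.8, 0.5], 1], [[0, 0, 0], [0.3, -4.6, 1.5], 1], [[0, 0, 0], [0.3, -5.6, 3], 1], [[0, 0, 0], [0.3, -5.6, 5], 1], [[0, 0, 0], [0.3, -5.6, 7], 1], [[0, 0, 0], [0.3, -5.6, 9], 1], [[0, 0, 0], [0.3, -5.6, 11], 1], [[0, 0, 0], [0.3, -5.6, 13], 1], [[0, 0, 0], [0.3, -5.6, 14.7], 1], [[0, 0, 0], [0.3, -5.6, 15.7], 1], [[0, 0, 0], [0.3, -5.6, 16.2], 1], [[0, 0, 0], [0.3, -5.6, 16.2], 1]])

```text
time_s: 3.5
eef_pos: [0.5533, 0.1441, 0.0687]
eef_rot: [2.547, -1.837, -0.001]
wrist_force: [0.1, 0.4, 0.3]
grip_width: -0.001
```

Run:
```python
from bench import env
import cv2,numpy as np
from h import *
for n in("wrist","top","side"):
    c=env.camera(n); cv2.imwrite(f"pics/{n}2.png",c["img"][:,:,::-1]); np.savez(f"{n}2.npz",**c)
    if n=="side": cv2.imwrite("pics/side2z.png",cv2.resize(c["img"][200:350,130:290,::-1],None,fx=4,fy=4,interpolation=cv2.INTER_CUBIC))
    if n=="wrist":
        a=ortho(c,.530,.1363,.029,.04,500);s=500/.08
        cv2.circle(a,(250,250),200,(0,0,255),1);cv2.circle(a,(int(250-.0107*s),int(250-.0231*s)),4,(255,0,0),-1);cv2.imwrite("pics/o3.png",a)
s=env.read_state();print(s["eef_pos"],s["eef_rot"],s["q"],s["grip_width"],s["time_s"])
```

```text
[0.55437233 0.14449396 0.07007426] [-2.54762996e+00  1.83643590e+00 -1.99672142e-03] [ 1.33598927e-01  4.05696809e-01  1.74358633e+00 -1.21548439e-04
  9.90654520e-01  1.38281876e+00] 0.0038507656981330136 3.65
```

View pics/o3.png

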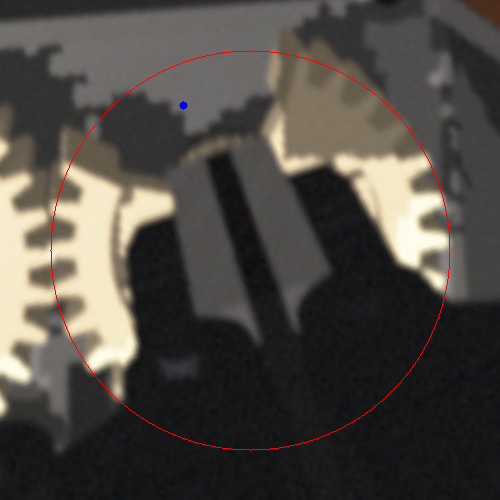

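View pics/side2z.png

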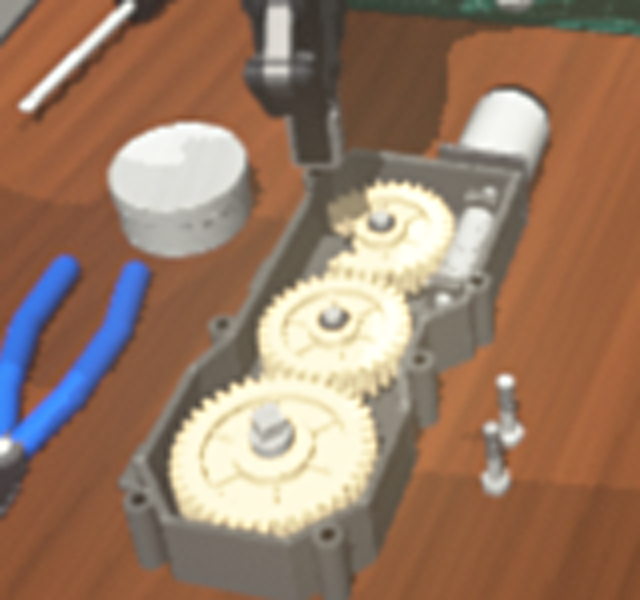

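View pics/wrist2.png

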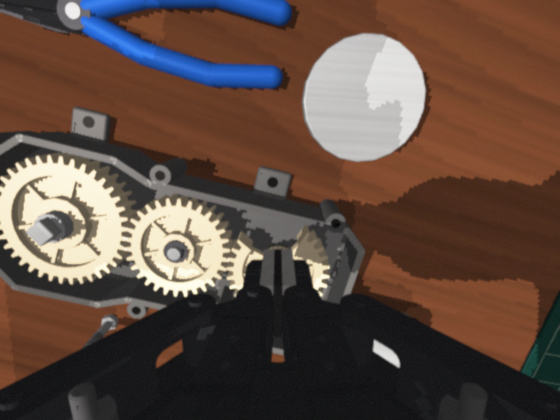

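>>> servo_tool(steps=[[[0, 0, 0], [-0.1, 0, 0.4], 1], [[0, 0, 0], [-0.2, 0, 1], 1], [[0, 0, 0], [-0.3, 0, 1.6], 1], [[0, 0, 0], [-0.3, 0, 1.9], 1], [[0, 0, 0], [-0.3, 0, 2], 1], [[0, 0, 0], [-0.3, 0, 2], 1], [[0, 0, 0], [-0.3, 0, 2], 1]])

```text
time_s: 4.35
eef_pos: [0.5529, 0.1474, 0.0493]
eef_rot: [-2.549, 1.837, -0.0]
wrist_force: [0.0, 0.6, -0.3]
grip_width: -0.003
```

Run:
```python
from bench import env
import cv2,numpy as np
from h import *
for n in("top","side","wrist"):
    c=env.camera(n); np.savez(f"{n}3.npz",**c)
    s=env.read_state();print(s["eef_pos"].round(4),s["eef_rot"].round(4),s["time_s"])
    if n=="side": cv2.imwrite("pics/side3z.png",cv2.resize(c["img"][200:350,130:290,::-1],None,fx=4,fy=4,interpolation=cv2.INTER_CUBIC))
    if n=="wrist":
        a=ortho(c,.530,.1363,.029,.04,500);s=500/.08
        cv2.circle(a,(250,250),200,(0,0,255),1);cv2.circle(a,(int(250-.0107*s),int(250-.0231*s)),4,(255,0,0),-1)
        b=ortho(c,.553,.147,.049,.04,500);cv2.circle(b,(250,250),4,(255,0,0),-1)
        cv2.imwrite("pics/o4.png",np.hstack([a,b])[:,::1][:, :].copy() if 0 else cv2.resize(np.hstack([a,b]),(800,400)))
```

```text
[0.553  0.1474 0.0494] [-2.5485e+00  1.8368e+00 -6.0000e-04] 4.4
[0.553  0.1473 0.0495] [-2.5484e+00  1.8368e+00 -6.0000e-04] 4.45
[0.553  0.1473 0.0495] [-2.5484e+00  1.8368e+00 -6.0000e-04] 4.5
```

View pics/o4.png

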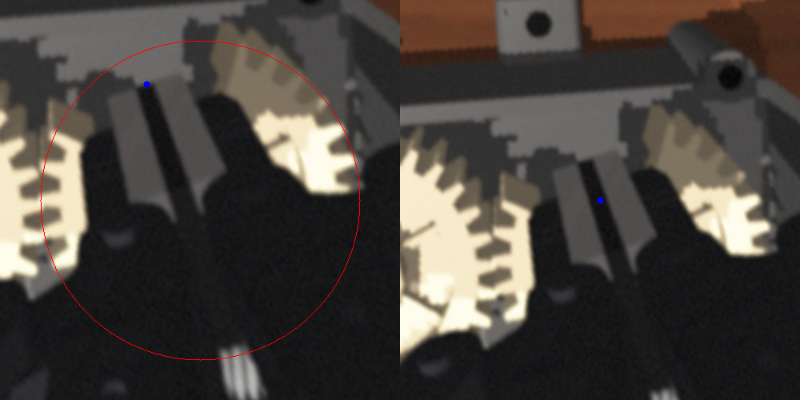

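View pics/side3z.png

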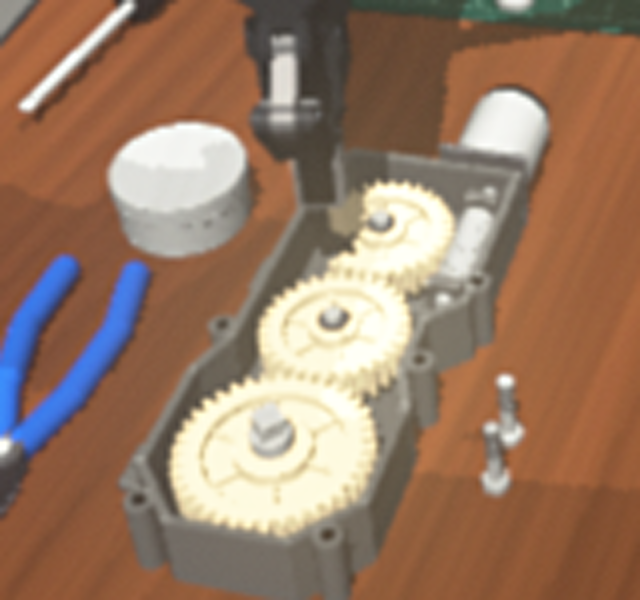

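>>> servo_tool(steps=[[[0, 0, 0], [0, 0, 0], 1], [[0, 0, 0], [0, 0, 0], 1], [[0, 0, 0], [0, 0, 0], 1], [[0, 0, 0], [0, 0, 0], 1], [[0, 0, 0], [0, 0, 0], 1], [[0, 0, 0], [0, 0, 0], 1], [[0, 0, 0], [0, 0, 0], 1], [[0, 0, 0], [0, 0, 0], 1], [[0, 0, 0], [0, 0, 0], 1], [[0, 0, 0], [0, 0, 0], 1], [[0, 0, 0], [0, 0, 0], 1], [[0, 0, 0], [0, 0, 0], 1], [[0, 0, 0], [0, 0, 0], 1], [[0, 0, 0], [0, 0, 0], 1], [[0, 0, 0], [0, 0, 0], 1], [[0, 0, 0], [0, 0, 0], 1], [[0, 0, 0], [0, 0, 0], 1], [[0, 0, 0], [0, 0, 0], 1], [[0, 0, 0], [0, 0, 0], 1], [[0, 0, 0], [0, 0, 0], 1]])

```text
time_s: 6.5
eef_pos: [0.5528, 0.1473, 0.0493]
eef_rot: [2.549, -1.837, 0.0]
wrist_force: [-0.3, 0.7, 0.0]
grip_width: -0.004
```

>>> servo_tool(steps=[[[0, 0, 0], [0, 0, 0], 1], [[0, 0, 0], [0, 0, 0], 1], [[0, 0, 0], [0, 0, 0], 1], [[0, 0, 0], [0, 0, 0], 1], [[0, 0, 0], [0, 0, 0], 1], [[0, 0, 0], [0, 0, 0], 1], [[0, 0, 0], [0, 0, -0.5], 1], [[0, 0, 0], [0, 0, -2], 1], [[0, 0, 0], [0, 0, -4], 1], [[0, 0, 0], [0, 0, -6.5], 1], [[0, 0, 0], [0, 0, -9], 1], [[0, 0, 0], [0, 0, -11.5], 1], [[0, 0, 0], [0, 0, -14], 1], [[0, 0, 0], [0, 0, -16], 1], [[0, 0, 0], [0, 0, -17.5], 1], [[0, 0, 0], [0, 0, -18], 1], [[0, 0, 0], [0, 0, -18], 1]])

```text
time_s: 8.2
eef_pos: [0.553, 0.1474, 0.2301]
eef_rot: [-2.548, 1.836, -0.002]
wrist_force: [0.4, -0.4, -1.0]
grip_width: 0.0
```

Run:
```python
from bench import env
from h import *
s=env.read_state();print(s["eef_pos"].round(4),s["eef_rot"].round(4),s["q"].round(2),s["time_s"])
o=[]
cs=[dict(np.load("top3.npz")),env.camera("wrist")]
for c in cs:
    a=ortho(c,.5034,-.1430,.019,.04,400)
    cv2.circle(a,(200,200),160,(0,0,255),1);cv2.circle(a,(200,200),3,(0,0,255),-1)
    o.append(a)
cv2.imwrite("pics/o5.png",np.hstack(o))
```

```text
[0.553  0.1474 0.2301] [-2.5478e+00  1.8362e+00 -2.1000e-03] [ 0.14  0.27  1.51 -0.    1.35  1.39] 8.2
```

View pics/o5.png

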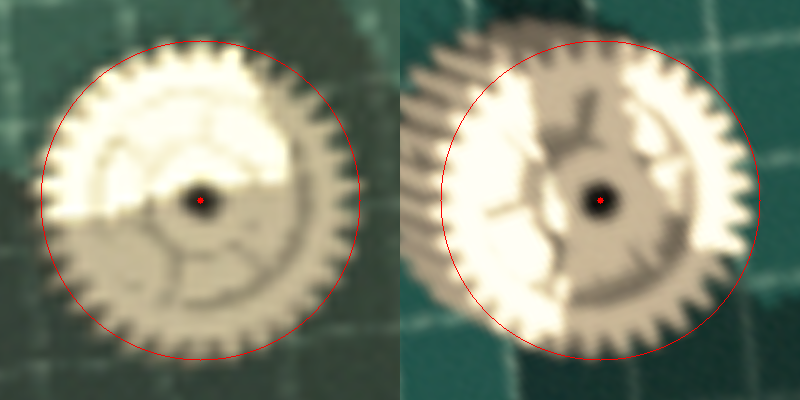

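>>> servo_tool(steps=[[[0, 0, 0], [1, 0.5, 0], 1], [[0, 0, 0], [3.5, 1.9, 0], 1], [[0, 0, 0], [7, 3.7, 0], 1], [[0, 0, 0], [10.5, 5.6, 0], 1], [[0, 0, 0], [14, 7.5, 0], 1], [[0, 0, 0], [17.5, 9.4, 0], 1], [[0, 0, 0], [21, 11.2, 0], 1], [[0, 0, 0], [24, 12.8, 0], 1], [[0, 0, 0], [25.5, 13.6, 0], 1], [[0, 0, 0], [26, 13.9, 0.5], 1], [[0, 0, 0], [26, 13.9, 2], 1], [[0, 0, 0], [26, 13.9, 4], 1], [[0, 0, 0], [26, 13.9, 6.5], 1], [[0, 0, 0], [26, 13.9, 9], 1], [[0, 0, 0], [26, 13.9, 11.5], 1], [[0, 0, 0], [26, 13.9, 14], 1], [[0, 0, 0], [26, 13.9, 15.5], 1], [[0, 0, 0], [26, 13.9, 16.5], 1], [[0, 0, 0], [26, 13.9, 17], 1], [[0, 0, 0], [26, 13.9, 17], 1]])

```text
time_s: 10.25
eef_pos: [0.5028, -0.1429, 0.0587]
eef_rot: [2.549, -1.836, -0.002]
wrist_force: [0.7, 0.2, -0.4]
grip_width: -0.002
```

Run:
```python
from bench import env
from h import *
c=env.camera("side");cv2.imwrite("pics/side5.png",cv2.resize(c["img"][60:260,180:400,::-1],None,fx=3,fy=3,interpolation=cv2.INTER_CUBIC))
c=env.camera("wrist");a=ortho(c,.5034,-.1430,.019,.05,500)
cv2.circle(a,(250,250),160,(0,0,255),1);cv2.imwrite("pics/o6.png",a)
s=env.read_state();print(s["eef_pos"].round(4),s["eef_rot"].round(4),s["time_s"])
Rm=R.from_rotvec(s["eef_rot"]).as_matrix();print(Rm.T@(np.array([.5034,-.143,.039])-s["eef_pos"])*100,Rm[:,2])
```

```text
[ 0.5036 -0.1433  0.0598] [-2.5486e+00  1.8365e+00 -1.8000e-03] 10.35
[-0.04038649  0.01014235  2.08151831] [ 1.05013445e-03 -4.66118599e-04 -9.99999340e-01]
```

View pics/side5.png

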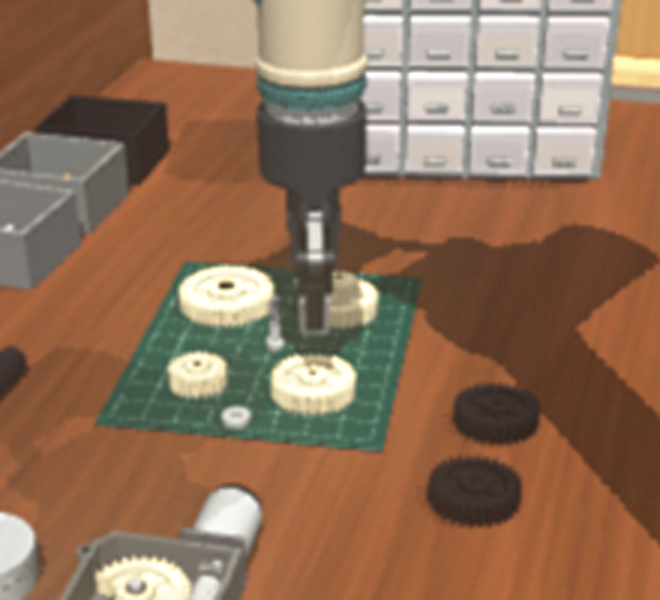

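View pics/o6.png

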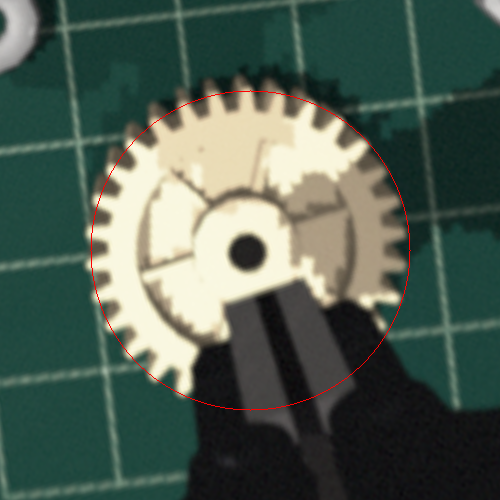

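>>> servo_tool(steps=[[[0, 0, 0], [0, 0, 0.4], 1], [[0, 0, 0], [0, 0, 1], 1], [[0, 0, 0], [0, 0, 1.6], 1], [[0, 0, 0], [0, 0, 1.9], 1], [[0, 0, 0], [0, 0, 2], 1], [[0, 0, 0], [0, 0, 2], 1], [[0, 0, 0], [0, 0, 2], 1], [[0, 0, 0], [0, 0, 2], 1], [[0, 0, 0], [0, 0, 2], 1], [[0, 0, 0], [0, 0, 2], 1], [[0, 0, 0], [0, 0, 2], 1], [[0, 0, 0], [0, 0, 2], 1], [[0, 0, 0], [0, 0, 2], 1], [[0, 0, 0], [0, 0, 2], 1], [[0, 0, 0], [0, 0, 2], 1], [[0, 0, 0], [0, 0, 2], 1], [[0, 0, 0], [0, 0, 2], 1], [[0, 0, 0], [0, 0, 2], 1], [[0, 0, 0], [0, 0, 2], 1], [[0, 0, 0], [0, 0, 2], 1]])

```text
time_s: 12.35
eef_pos: [0.5031, -0.1433, 0.0393]
eef_rot: [2.549, -1.837, 0.0]
wrist_force: [0.8, 1.0, -0.1]
grip_width: -0.006
```

>>> servo_tool(steps=[[[0, 0, 0], [0, 0, 0], 1], [[0, 0, 0], [0, 0, 0], 1], [[0, 0, 0], [0, 0, 0], 1], [[0, 0, 0], [0, 0, 0], 1], [[0, 0, 0], [0, 0, 0], 1], [[0, 0, 0], [0, 0, 0], 1], [[0, 0, 0], [0, 0, 0], 1], [[0, 0, 0], [0, 0, 0], 1], [[0, 0, 0], [0, 0, 0], 1], [[0, 0, 0], [0, 0, 0], 1], [[0, 0, 0], [0, 0, 0], 1], [[0, 0, 0], [0, 0, 0], 1], [[0, 0, 0], [0, 0, 0], 1], [[0, 0, 0], [0, 0, 0], 1], [[0, 0, 0], [0, 0, 0], 1], [[0, 0, 0], [0, 0, 0], 1]])

```text
time_s: 13.95
eef_pos: [0.5032, -0.1433, 0.0393]
eef_rot: [2.549, -1.837, 0.0]
wrist_force: [-0.6, 1.5, 0.3]
grip_width: -0.0
```

Run:
```python
from bench import env
from h import *
c=env.camera("side");cv2.imwrite("pics/side6.png",cv2.resize(c["img"][60:260,180:400,::-1],None,fx=3,fy=3,interpolation=cv2.INTER_CUBIC))
s=env.read_state();print(s["eef_pos"].round(4),s["eef_rot"].round(4),s["joint_velocities"].round(4),s["wrist_force"],s["time_s"])
```

```text
[ 0.5031 -0.1433  0.0393] [ 2.5486e+00 -1.8368e+00  1.0000e-04] [ 0.0008 -0.0003  0.0019 -0.0034 -0.0003 -0.0003] [-0.46979485  0.53535336 -0.2550007 ] 14.0
```

View pics/side6.png

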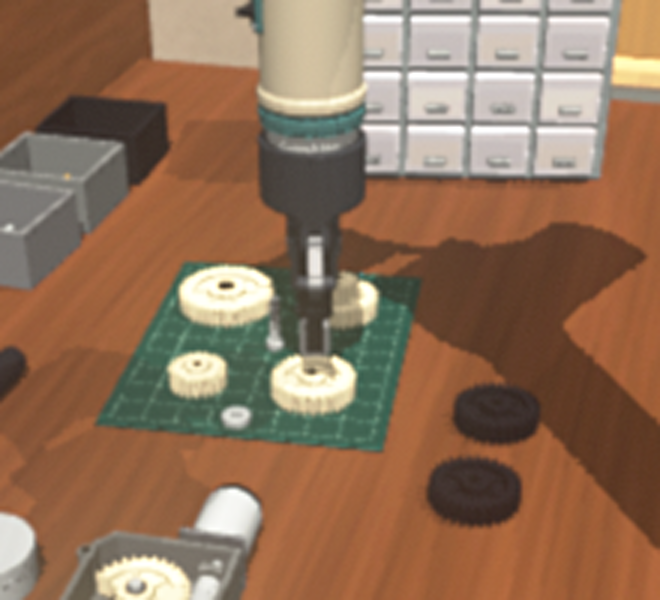

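The shut fingertips are clear above the middle of the plain 64 mm spare (gear middle near pixel (313, 370)), and nothing has moved.

```bash
python3 -c "
from bench import env
print(env.finish_job())"
```

```text
the job is handed in; nothing more can be done
None
```

I pointed at the gap and then at the matching spare, and handed the job in with the arm still pointing at the spare. It took about 14 s.

- **Gap:** the broken idler is the one nearest the motor. With the gripper shut and pointing straight down, I held at (0.553, 0.147, 0.049), about 2 cm above the middle of its gap. It stayed still for more than 2.5 s.
- **Spare:** I raised the arm to 23 cm and moved across to the plain ivory 64 mm spare on the mat. I lowered to (0.503, -0.143, 0.039), 2 cm above its rim, and held there for about 3 s before handing in.

**Last checks:** the wrist force readings were within noise, the joint speeds were near zero, and the side picture showed the fingertips clear of the gear with nothing moved. The camera estimates of the two positions differed by about 1 mm (up to 1.5 mm in y for the broken idler's axis), within the 2 mm calibration. No check failed.

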